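Trace the gauge line and shut its valve

ROBOT

A 6-joint arm with a two-finger parallel gripper is mounted at the origin on the work surface. World frame = base frame: x ahead of the robot, y to its left, z up, the work surface at z = 0. Lengths are in m, angles in degrees, forces in N, time in s.
With the tool pointing down it reaches from about 0.4 to 0.825 m from the base axis. Payload 7 kg.
Tool frame: the origin (TCP) lies on the centre line of the jaws, within the pads' length; the fingertips stand 8 mm ahead of it and the grasp point (between the pads) lies 11 mm behind it; z points along the fingers, y is the line along which they close (so a half turn about z gives the same grasp; the last joint's range is limited). The gripper opens to 88 mm and grips with 3 to 60 N. Pads are 19 mm wide; open, the fingers measure 130 mm over their backs; the gripper's body (78 mm by 193 mm) begins 47 mm behind the grasp point.
Start: joints at [-47.951, 20.546, 0.682, 0, -70.136, -16.507], TCP at [0.291, -0.609, 0.235] pointing down, gripper open.
Joint ranges: [-176.03, 176.03], [-82.01, 121.73], [-58.28, 71.71], [-173.87, 95.51], [-174.79, -0.11], [-173.66, 173.66]. Speed limits (degrees/s): [136.94, 136.94, 172.46, 180, 180, 180].

INTERFACE

Orientations are given as [roll, pitch, yaw] about the fixed x, y, z axes, in that order (R = Rz(yaw) Ry(pitch) Rx(roll)).
In Python, from plant import ctrl, vision gives the robot as it stands. The module is installed in compiled form; this text tells all that it offers.
- The arm moves only by the tool move_arm, never from a script. Its argument "moves" is one flat list of numbers, 7 for each row, row after row: the finger opening in cm, from 0 to 8.76, then the shift along the tool's x, y, z in cm, then the turn, a rotation vector about the tool's x, y, z in rad. A call has 1 to 8 rows; each row shifts and turns the commanded pose from where the row before left it, along the tool's axes as they then stand; what a row does not reach is not made up. A row lasts 1/10 s, in which the tool goes at most 50 mm and 8.59 degrees, less where a joint would pass 70% of its speed; a pose out of reach is approached as far as the arm can. A call with a gripper value outside its range is refused whole. The fingers move at their own pace and stop on an object; the grip force is fixed at half the most. Time passes only in rows, so rows that do not move let the fingers close. It gives the time, the measured TCP pose, the force, the opening and the grip force at its end, in the units of the state.
- ctrl.get_obs(): the state, without advancing time (a new reading comes with each control period).
- vision.snapshot(name): name is "side" or "top" or "wrist"; returns (picture, depth): 420x560x3 uint8, red, green, blue; 420x560 float32, m along the optical axis (not along the pixel's ray), 0 where there is no reading.
- vision.camera_model(name): a dict with "vertical_fov" (degrees; the focal length in pixels is half the picture's height over the tangent of half this angle, whatever the lens; pixels are square), "cx", "cy" (the principal point, pixels), "D" ([k1, k2, p1, p2, k3] as OpenCV has them; the pictures are not rectified), "cam_to_world" (4x4, takes a point from camera to world coordinates). Camera axes: x right, y down, z forward; pixel columns grow to the right and rows downward; lengths in m; the calibration is good to about 2 mm. A picture is of the moment at which its call begins: read the wrist's pose just before it. camera_model takes no time and is no camera call; for the wrist camera it gives the pose at the moment of the call.
- ctrl.close_job(): hands the job in; it is judged then, once.
The state is a dict: "clock": time; "joint_pos": joint angles; "qvel": joint speeds; "tau": joint torques, N m; "tool_pos": TCP position; "orientation": TCP orientation; "force": force on the tool from outside, world axes, zero at the start; "moment": the same for the moment, N m; "opening": finger opening in m; "gripper_force": force on a finger pad.
Only numpy, scipy, OpenCV 4.12 (cv2) and the standard library are available. Lean on these libraries where they do the work, as an engineer would, in place of code of your own. Each camera call takes 0.05 s, during which the arm holds its last target. There are 200 camera calls.

TASK

The gas line that has the round pressure gauge on its inlet is due for a leak test. Trace its steel tube by hand: run the fingertips along it, round every bend from the gauge to the valve it leads to, touching it lightly or staying within a finger's width (15 mm) above it, and then, with the fingers, push that valve's lever round to its stop so that it stands square across the tube (shut). Leave the other two valves open, do not lean on the tubing, and leave the loose things around where they are.

Things in the scene. Friction and masses are not known exactly. Their poses are not given: they have to be found in the camera images.
- panel: Gas panel: blue painted plate 250 (x) x 380 (y) x 8 mm, flat and fixed on the bench. Origin under its centre, z up, axes as the world's at yaw 0. At its +y end three brass inlet tees (26 mm cubes) at x = -80, 0, 80, y = 150 mm; at its -y end three lever valves (near, mid, far) at the same x, y = -130 mm. Three bare steel tubes, 8 mm thick, join them. Black clips, 18 mm, stand 1.5 mm above the tubes.
- gauge: Round dial pressure gauge, 44 mm across, face up, screwed on top of one of the three inlet tees (which one varies); it marks the line to be shut. Origin: centre of its foot, on top of the tee, 34 mm above the bench; its top is 67 mm above the bench. Fixed.
- line_a: Tube A, from the far inlet to the MID valve, fixed to the panel. Its frame is the panel's frame. Axis 22 mm above the bench. In panel x, y (mm) it runs straight from the tee at (80, 150) to a bend at (80, -20), to a bend at (0, -20), to the mid valve at (0, -105). It passes under tube C at (40, -20).
- line_b: Tube B, from the mid inlet to the NEAR valve, fixed to the panel. Its frame is the panel's. Axis 22 mm above the bench. In panel x, y (mm) it runs straight from the tee at (0, 150) to a bend at (0, 45), to a bend at (-80, 45), to the near valve at (-80, -105). It passes under tube C at (0, 95).
- line_c: Tube C, from the near inlet to the FAR valve, fixed to the panel, bridging over the two others. Its frame is the panel's. Axis 37 mm above the bench (top 41 mm), sloping down to 22 mm close to its tee and its valve. In panel x, y (mm) it runs straight from the tee at (-80, 150) to bends at (-80, 95), (40, 95), (40, -70) and (80, -70), and to the far valve at (80, -105).
- valve_near (a joint): Lever of the near valve, turning about a vertical axis: 0 = open, lever in line with the tube, pointing to the panel's -y; it turns anticlockwise seen from above, towards the panel's +x, to its stop at 1.57 = shut, square across the tube. Stiff (about 0.08 N m), stays where it is left. Starts at 0 to 0.2.
- lever_near (a point): Outer end of the near valve's lever, 60 mm from its pivot, at mid-height (47 mm above the bench). The black grip, 14 mm wide and 10 mm high (42 to 52 mm above the bench), covers the outer 44 mm.
- pivot_near (a point): Point on the pivot axis of the near valve's lever (panel x = -80, y = -130 mm), 47 mm above the bench. Below it the valve body, 26 mm wide, 56 mm long, top 34 mm above the bench, and an outlet stub running on under the lever to y = -194 mm, top 28 mm above the bench.
- valve_mid (a joint): Lever of the mid valve, turning about a vertical axis: 0 = open, lever in line with the tube, pointing to the panel's -y; it turns anticlockwise seen from above, towards the panel's +x, to its stop at 1.57 = shut, square across the tube. Stiff (about 0.08 N m), stays where it is left. Starts at 0 to 0.2.
- lever_mid (a point): Outer end of the mid valve's lever, 60 mm from its pivot, at mid-height (47 mm above the bench). The black grip, 14 mm wide and 10 mm high (42 to 52 mm above the bench), covers the outer 44 mm.
- pivot_mid (a point): Point on the pivot axis of the mid valve's lever (panel x = 0, y = -130 mm), 47 mm above the bench. Below it the valve body, 26 mm wide, 56 mm long, top 34 mm above the bench, and an outlet stub running on under the lever to y = -194 mm, top 28 mm above the bench.
- valve_far (a joint): Lever of the far valve, turning about a vertical axis: 0 = open, lever in line with the tube, pointing to the panel's -y; it turns anticlockwise seen from above, towards the panel's +x, to its stop at 1.57 = shut, square across the tube. Stiff (about 0.08 N m), stays where it is left. Starts at 0 to 0.2.
- lever_far (a point): Outer end of the far valve's lever, 60 mm from its pivot, at mid-height (47 mm above the bench). The black grip, 14 mm wide and 10 mm high (42 to 52 mm above the bench), covers the outer 44 mm.
- pivot_far (a point): Point on the pivot axis of the far valve's lever (panel x = 80, y = -130 mm), 47 mm above the bench. Below it the valve body, 26 mm wide, 56 mm long, top 34 mm above the bench, and an outlet stub running on under the lever to y = -194 mm, top 28 mm above the bench.
- spanner: Loose steel open-ended spanner, 107 x 22 x 6 mm, lying along the panel's y on the plate between the near and mid rows. Origin under its centre. Leave it.
- flask: Loose glass conical flask, 64 mm base, 96 mm high, on the bench beyond the panel's valve end. Origin under its centre. Leave it.
- wash_bottle: Loose white wash bottle, 68 mm across, 180 mm high with spout, on the bench beyond the panel's inlet end. Origin under its centre. Leave it.
- beaker: Loose glass beaker, 52 mm across, 60 mm high, on the bench on the far side of the panel. Origin under its centre. Leave it.

How it is judged (in metres and radians):
On the way, in this order (a step that is already met when the one before it is completed fails the run):
1. the fingertips are at the start of the gauge line, at its first clear stretch or bend past the gauge (((x of gauge in the frame of panel between 0.05 and 0.11 m and x of the grasp point in the frame of panel between 0.0605 and 0.0995 m and y of the grasp point in the frame of panel between 0.0855 and 0.1245 m and z of the grasp point in the frame of panel below 0.065 m) or (x of gauge in the frame of panel between -0.03 and 0.03 m and x of the grasp point in the frame of panel between -0.0195 and 0.0195 m and y of the grasp point in the frame of panel between 0.0255 and 0.0645 m and z of the grasp point in the frame of panel below 0.065 m) or (x of gauge in the frame of panel between -0.11 and -0.05 m and x of the grasp point in the frame of panel between -0.0995 and -0.0605 m and y of the grasp point in the frame of panel between 0.0755 and 0.1145 m and z of the grasp point in the frame of panel below 0.08 m))), for 0.04 s.
2. the fingertips have followed the gauge line to part 2 of 6 (((x of gauge in the frame of panel between 0.05 and 0.11 m and x of the grasp point in the frame of panel between 0.0605 and 0.0995 m and y of the grasp point in the frame of panel between 0.0455 and 0.0845 m and z of the grasp point in the frame of panel below 0.065 m) or (x of gauge in the frame of panel between -0.03 and 0.03 m and x of the grasp point in the frame of panel between -0.0595 and -0.0205 m and y of the grasp point in the frame of panel between 0.0255 and 0.0645 m and z of the grasp point in the frame of panel below 0.065 m) or (x of gauge in the frame of panel between -0.11 and -0.05 m and x of the grasp point in the frame of panel between -0.0395 and -0.0005 m and y of the grasp point in the frame of panel between 0.0755 and 0.1145 m and z of the grasp point in the frame of panel below 0.08 m))), for 0.04 s.
3. the fingertips have followed the gauge line to part 3 of 6 (((x of gauge in the frame of panel between 0.05 and 0.11 m and x of the grasp point in the frame of panel between 0.0605 and 0.0995 m and y of the grasp point in the frame of panel between 0.0055 and 0.0445 m and z of the grasp point in the frame of panel below 0.065 m) or (x of gauge in the frame of panel between -0.03 and 0.03 m and x of the grasp point in the frame of panel between -0.0995 and -0.0605 m and y of the grasp point in the frame of panel between 0.0255 and 0.0645 m and z of the grasp point in the frame of panel below 0.065 m) or (x of gauge in the frame of panel between -0.11 and -0.05 m and x of the grasp point in the frame of panel between 0.0205 and 0.0595 m and y of the grasp point in the frame of panel between 0.0755 and 0.1145 m and z of the grasp point in the frame of panel below 0.08 m))), for 0.04 s.
4. the fingertips have followed the gauge line to part 4 of 6 (((x of gauge in the frame of panel between 0.05 and 0.11 m and x of the grasp point in the frame of panel between 0.0605 and 0.0995 m and y of the grasp point in the frame of panel between -0.0395 and -0.0005 m and z of the grasp point in the frame of panel below 0.065 m) or (x of gauge in the frame of panel between -0.03 and 0.03 m and x of the grasp point in the frame of panel between -0.0995 and -0.0605 m and y of the grasp point in the frame of panel between -0.0195 and 0.0195 m and z of the grasp point in the frame of panel below 0.065 m) or (x of gauge in the frame of panel between -0.11 and -0.05 m and x of the grasp point in the frame of panel between 0.0205 and 0.0595 m and y of the grasp point in the frame of panel between -0.0095 and 0.0295 m and z of the grasp point in the frame of panel below 0.08 m))), for 0.04 s.
5. the fingertips have followed the gauge line to part 5 of 6 (((x of gauge in the frame of panel between 0.05 and 0.11 m and x of the grasp point in the frame of panel between -0.0195 and 0.0195 m and y of the grasp point in the frame of panel between -0.0395 and -0.0005 m and z of the grasp point in the frame of panel below 0.065 m) or (x of gauge in the frame of panel between -0.03 and 0.03 m and x of the grasp point in the frame of panel between -0.0995 and -0.0605 m and y of the grasp point in the frame of panel between -0.0645 and -0.0255 m and z of the grasp point in the frame of panel below 0.065 m) or (x of gauge in the frame of panel between -0.11 and -0.05 m and x of the grasp point in the frame of panel between 0.0205 and 0.0595 m and y of the grasp point in the frame of panel between -0.0895 and -0.0505 m and z of the grasp point in the frame of panel below 0.08 m))), for 0.04 s.
6. the fingertips have followed the gauge line to part 6 of 6 (((x of gauge in the frame of panel between 0.05 and 0.11 m and x of the grasp point in the frame of panel between -0.0195 and 0.0195 m and y of the grasp point in the frame of panel between -0.1045 and -0.0655 m and z of the grasp point in the frame of panel below 0.065 m) or (x of gauge in the frame of panel between -0.03 and 0.03 m and x of the grasp point in the frame of panel between -0.0995 and -0.0605 m and y of the grasp point in the frame of panel between -0.1045 and -0.0655 m and z of the grasp point in the frame of panel below 0.065 m) or (x of gauge in the frame of panel between -0.11 and -0.05 m and x of the grasp point in the frame of panel between 0.0605 and 0.0995 m and y of the grasp point in the frame of panel between -0.0895 and -0.0505 m and z of the grasp point in the frame of panel below 0.08 m))), for 0.04 s.
7. the valve at the end of that line is pushed shut (((x of gauge in the frame of panel between 0.05 and 0.11 m and value of joint valve_mid above 1.4 rad and value of joint each of valve_near, valve_far below 0.4 rad) or (x of gauge in the frame of panel between -0.03 and 0.03 m and value of joint valve_near above 1.4 rad and value of joint each of valve_mid, valve_far below 0.4 rad) or (x of gauge in the frame of panel between -0.11 and -0.05 m and value of joint valve_far above 1.4 rad and value of joint each of valve_near, valve_mid below 0.4 rad))), for 0.2 s.
At the end, for the whole second after the job is handed in: The lever of the valve at the end of the gauge line stands shut (at least 1.40 of 1.57 rad), the other two valves are still open (below 0.4 rad), and the spanner, flask, wash bottle and beaker are within 15 mm of where they stood (((x of gauge in the frame of panel between 0.05 and 0.11 m and value of joint valve_mid above 1.4 rad and value of joint each of valve_near, valve_far below 0.4 rad) or (x of gauge in the frame of panel between -0.03 and 0.03 m and value of joint valve_near above 1.4 rad and value of joint each of valve_mid, valve_far below 0.4 rad) or (x of gauge in the frame of panel between -0.11 and -0.05 m and value of joint valve_far above 1.4 rad and value of joint each of valve_near, valve_mid below 0.4 rad)) and distance of each of spanner, flask, wash_bottle, beaker from where it was at the start of the episode below 0.015 m); the robot touches nothing.
It fails at once if a valve of another line is turned ((x of gauge in the frame of panel between 0.05 and 0.11 m and value of joint any of valve_near, valve_far above 0.4 rad) or (x of gauge in the frame of panel between -0.03 and 0.03 m and value of joint any of valve_mid, valve_far above 0.4 rad) or (x of gauge in the frame of panel between -0.11 and -0.05 m and value of joint any of valve_near, valve_mid above 0.4 rad)).
It fails at once if the fingers lean hard (over 30 N) on the tubing (contact force between the fingers and line_a above 30 N or contact force between the fingers and line_b above 30 N or contact force between the fingers and line_c above 30 N).
It fails at once if the spanner, flask, wash bottle or beaker is lifted or moved by more than 15 mm (distance of any of spanner, flask, wash_bottle, beaker from where it was at the start of the episode above 0.015 m).
It also fails if it takes over 48 s, if anything falls off the work surface, if the arm or the gripper's body presses on something with over 40 N, if the wrist force passes 120 N, or if a joint passes its speed limit or range.

## Working session

There is one attempt and no reset: what is moved stays moved. The work goes in short steps, Python scripts to look and compute and a tool call to move; the robot and the scene stay as the last step left them, time stands still between calls to the robot, and variables do not carry over. Pictures are saved under pics/ and viewed, at most 10 in all, crops included, and the job is handed in when it is done.

Besides the shell and the picture viewer there is one more tool, called after "Request:" by a JSON object that holds its "fn" and its "kwargs", one argument or row to a line. move_arm: Moves the arm, as the interface text tells. Its arguments: {"type":"object","properties":{"moves":{"type":"array"}},"required":["moves"]}

```bash
mkdir -p pics; python3 - <<'E'
from plant import ctrl, vision
import cv2,numpy as np
for n in ("top","side"):
    p,d=vision.snapshot(n); cv2.imwrite(f"pics/{n}0.png",p[:,:,::-1]); np.save(f"{n}_d.npy",d); np.save(f"{n}_p.npy",p)
    print(n,{k:(np.round(v,4).tolist() if not np.isscalar(v) else v) for k,v in vision.camera_model(n).items()})
o=ctrl.get_obs(); print(o)
E
```

```text
top {'vertical_fov': 49.554437141680935, 'cx': 281.4853280579153, 'cy': 202.9034655283877, 'D': [0.0514, 0.0, 0.0, 0.0, 0.0], 'cam_to_world': [[-0.0108, -0.9786, 0.2056, 0.3834], [-0.9999, 0.0116, 0.0024, 0.0218], [-0.0048, -0.2056, -0.9786, 1.1945], [0.0, 0.0, 0.0, 1.0]]}
side {'vertical_fov': 50.386176787359034, 'cx': 286.160030220749, 'cy': 212.31723990713976, 'D': [-0.0196, 0.0, 0.0, 0.0, 0.0], 'cam_to_world': [[-0.8275, -0.3666, 0.4253, 0.1198], [-0.5614, 0.5483, -0.6198, 0.7007], [-0.006, -0.7517, -0.6595, 0.7963], [0.0, 0.0, 0.0, 1.0]]}
{'clock': 0.1, 'joint_pos': array([-4.79508372e+01,  2.05854407e+01,  6.42181555e-01, -1.48902484e-02,
       -7.01355365e+01, -1.65087944e+01]), 'qvel': array([ 0.07962663, -0.07639278,  0.13144067,  0.05737914,  0.02028509,
        0.00830762]), 'tau': array([-2.49809134e-03, -5.84161270e+01,  2.93755549e+01,  7.01563999e+00,
        1.02069491e-02, -6.63121159e-05]), 'tool_pos': array([ 0.29084627, -0.60869342,  0.23377065]), 'orientation': array([ 1.79920475e+02, -8.97066291e-03, -1.54464695e+02]), 'force': array([ 0.02296399, -0.31800892,  0.56145085]), 'moment': array([-0.07229272, -0.04344063, -0.01755274]), 'gripper_force': 0.0, 'opening': 0.08777527134175744}
```

View pics/top0.png

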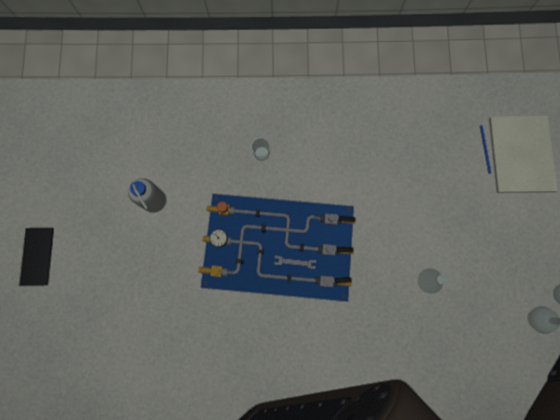

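The gauge, a white dial, sits on the mid tee at about (218,238). That makes it line B, which leads to the near valve at about (328,282). The panel corners are near (212,195), (354,206), (349,300) and (202,289). Next I'll measure the panel pose and check a zoomed crop.

```bash
cat > h.py <<'E'
import cv2,numpy as np
from plant import ctrl,vision
def KD(m):
    f=210/np.tan(np.radians(m["vertical_fov"]/2)); return np.array([[f,0,m["cx"]],[0,f,m["cy"]],[0,0,1.]]),np.array(m["D"],float)
def toplane(m,px,z):
    K,D=KD(m); u=cv2.undistortPoints(np.array(px,float).reshape(-1,1,2),K,D)[:,0]
    T=np.array(m["cam_to_world"]); r=np.c_[u,np.ones(len(u))]@T[:3,:3].T
    return T[:3,3]+r*((z-T[2,3])/r[:,2])[:,None]
def proj(m,P):
    K,D=KD(m); T=np.linalg.inv(m["cam_to_world"]); 
    return cv2.projectPoints(np.array(P,float),cv2.Rodrigues(T[:3,:3])[0],T[:3,3],K,D)[0][:,0]
def p2w(pose,P):
    x,y,a=pose; P=np.atleast_2d(np.array(P,float)); c,s=np.cos(a),np.sin(a)
    return np.c_[x+c*P[:,0]-s*P[:,1],y+s*P[:,0]+c*P[:,1],P[:,2:]]
E
python3 - <<'E'
from h import *
p=np.load("top_p.npy"); m=vision.camera_model("top")
hsv=cv2.cvtColor(p,cv2.COLOR_RGB2HSV)
mk=((hsv[...,0]>100)&(hsv[...,0]<125)&(hsv[...,1]>150)).astype(np.uint8)*255
mk[:180]=0;mk[:,:190]=0;mk[320:]=0;mk[:,370:]=0
mk=cv2.morphologyEx(mk,cv2.MORPH_CLOSE,np.ones((3,3)))
pts=cv2.findNonZero(mk)[:,0].astype(float)
w=toplane(m,pts,0.008)[:,:2]
r=cv2.minAreaRect(w.astype(np.float32)); print(r, cv2.boxPoints(r))
(cx,cy),(a,b),ang=r
th=np.radians(ang); 
if a>b: th-=np.pi/2   # th: direction of short side
# x axis roughly world +x
while th>np.pi/4: th-=np.pi/2*2
while th<-np.pi/2: th+=np.pi
pose=(cx,cy,th); print("pose",pose,np.degrees(th)); np.save("pose.npy",pose)
big=cv2.resize(p[180:310,190:370],None,fx=4,fy=4,interpolation=cv2.INTER_CUBIC)[:,:,::-1].copy()
B=[(0,.15,.022),(0,.045,.022),(-.08,.045,.022),(-.08,-.105,.022),(-.08,-.13,.052),(0,-.13,.052),(.08,-.13,.052),(.125,.19,.008),(-.125,.19,.008),(-.125,-.19,.008),(.125,-.19,.008)]
q=proj(m,p2w(pose,B))
for x,y in q: cv2.circle(big,(int((x-190+.5)*4),int((y-180+.5)*4)),3,(0,0,255),-1)
cv2.imwrite("pics/topz.png",big)
E
```

```text
((0.5184485912322998, 0.03478376567363739), (0.37346917390823364, 0.24311554431915283), 84.10108184814453) [[ 0.37834308 -0.13846907]
 [ 0.6201713  -0.16345498]
 [ 0.6585541   0.2080366 ]
 [ 0.41672587  0.23302251]]
pose (0.5184485912322998, 0.03478376567363739, np.float64(-0.10295554405553675)) -5.898918151855467
```

View pics/topz.png

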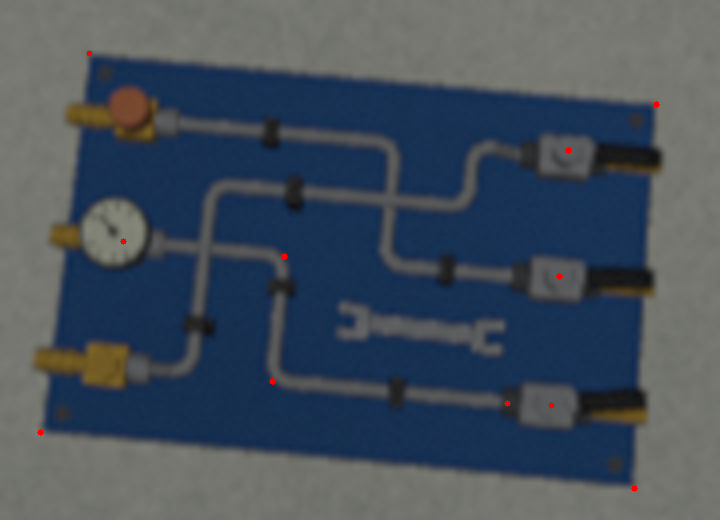

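View pics/side0.png

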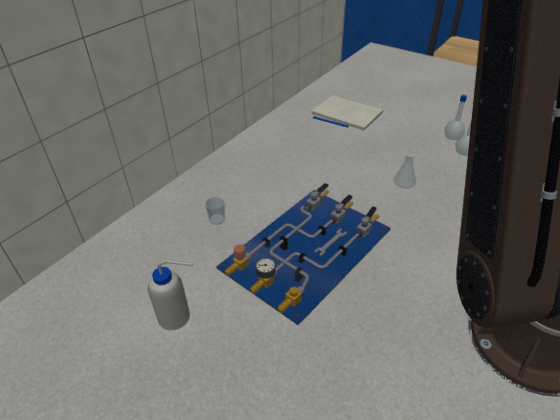

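The overlay of the fitted pose fits line B, the tees and the valve to within about 2 mm. Side view: panel at about (305,255), wash bottle at (168,295), beaker at (215,210), flask at (405,172). Now I'll work out the loose objects and the tool in panel coordinates. First I turn the tool to line up with the panel and close the fingers.

Request:
{"fn": "move_arm", "kwargs": {
  "moves": [0, 0, 0, 0, 0, 0, 0.0685, 0, 0, 0, 0, 0, 0, 0.0685, 0, 0, 0, 0, 0, 0, 0.0685, 0, 0, 0, 0, 0, 0, 0.0685, 0, 0, 0, 0, 0, 0, 0.0685, 0, 0, 0, 0, 0, 0, 0.0685, 0, 0, 0, 0, 0, 0, 0.0685, 0, 0, 0, 0, 0, 0, 0.0685]
}}

```text
clock: 0.9
tool_pos: [0.2909, -0.6088, 0.234]
orientation: [180.0, -0.0, 174.0]
force: [-0.4, -0.1, 0.1]
opening: 0.0289
gripper_force: 0.0
```

```bash
cat >> h.py <<'E'
def w2p(pose,P):
    x,y,a=pose; P=np.atleast_2d(P); c,s=np.cos(a),np.sin(a); d=P[:,:2]-[x,y]
    return np.c_[c*d[:,0]+s*d[:,1],-s*d[:,0]+c*d[:,1],P[:,2:]]
def tcp():
    o=ctrl.get_obs(); pose=np.load("pose.npy")
    print("t",o["clock"],"panel mm",(w2p(pose,o["tool_pos"])[0]*1e3).round(1),"rpy",o["orientation"].round(2),"F",o["force"].round(1),"open",round(o["opening"],4))
E
python3 - <<'E'
from h import *
tcp(); m=vision.camera_model("top"); pose=np.load("pose.npy")
print("flask/beaker",w2p(pose,toplane(m,[(431,281),(261,150)],.04)).round(3))
print("bottle",w2p(pose,toplane(m,[(145,195)],.1)).round(3))
print("lever near tips px",w2p(pose,toplane(m,[(190+642/4,180+398/4),(190+650/4,180+272/4)],.052)).round(3))
E
```

```text
t 0.9 panel mm [-160.2 -663.5  234. ] rpy [ 1.7995e+02 -3.0000e-02  1.7398e+02] F [-0.4 -0.1  0.1] open 0.0289
flask/beaker [[-0.055 -0.387  0.04 ]
 [ 0.246  0.068  0.04 ]]
bottle [[0.085 0.336 0.1  ]]
lever near tips px [[-0.072 -0.187  0.052]
 [ 0.007 -0.187  0.052]]
```

Request:
{"fn": "move_arm", "kwargs": {
  "moves": [0, -1, 4.4, 0, 0, 0, 0, 0, -1, 4.4, 0, 0, 0, 0, 0, -1, 4.4, 0, 0, 0, 0, 0, -1, 4.4, 0, 0, 0, 0, 0, -1, 4.4, 0, 0, 0, 0, 0, -1, 4.4, 0, 0, 0, 0, 0, -1, 4.4, 0, 0, 0, 0, 0, -1, 4.4, 0, 0, 0, 0]
}}

```text
clock: 1.7
tool_pos: [0.4065, -0.2652, 0.2345]
orientation: [180.0, -0.0, 174.1]
force: [1.9, 0.3, 0.3]
opening: 0.0009
gripper_force: 0.0
```

Request:
{"fn": "move_arm", "kwargs": {
  "moves": [0, -1, 4.4, 0, 0, 0, 0, 0, -1, 4.4, 0, 0, 0, 0, 0, -1, 4.4, 0, 0, 0, 0, 0, -1, 4.4, 0, 0, 0, 0, 0, -1, 4.4, 0, 0, 0, 0, 0, -1, 4.4, 0, 0, 0, 0, 0, -1, 4.4, 0, 0, 0, 0, 0, -1, 4.4, 0, 0, 0, 0]
}}

```text
clock: 2.5
tool_pos: [0.522, 0.0769, 0.2345]
orientation: [180.0, -0.0, 174.2]
force: [1.3, -0.5, 0.5]
opening: 0.0006
gripper_force: 0.0
```

```bash
python3 - <<'E'
from h import *
tcp()
m=vision.camera_model("wrist"); p,d=vision.snapshot("wrist")
pose=np.load("pose.npy"); im=p[:,:,::-1].copy()
B=[(0,.1,.026),(0,.045,.026),(-.08,.045,.026),(-.08,-.1,.026),(-.08,-.13,.052),(-.08,-.19,.052),(0,-.13,.052),(.08,-.13,.052)]
for x,y in proj(m,p2w(pose,B)): cv2.circle(im,(int(x),int(y)),3,(0,0,255),-1)
cv2.imwrite("pics/w1.png",im); tcp()
E
```

```text
t 2.5 panel mm [ -0.8  42.3 234.5] rpy [ 1.8000e+02 -1.0000e-02  1.7416e+02] F [ 1.3 -0.5  0.5] open 0.0006
t 2.55 panel mm [  1.3  47.1 234.2] rpy [1.7995e+02 7.0000e-02 1.7425e+02] F [4.1 4.7 1.8] open 0.0004
```

View pics/w1.png

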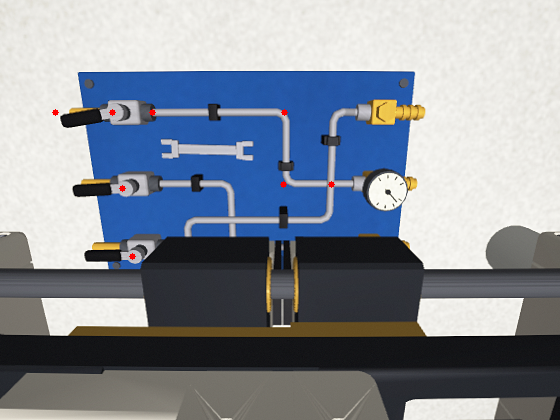

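Wrist view: line B's bends lie at about (287,184) and (285,112), within 2–3 mm of the overlay. The near lever runs from (112,112) to about (65,120), so it starts slightly turned. Now I descend at the first bend.

Request:
{"fn": "move_arm", "kwargs": {
  "moves": [0, 0.1, -0.2, 4, 0, 0, 0, 0, 0, 0, 4, 0, 0, 0, 0, 0, 0, 4, 0, 0, 0, 0, 0, 0, 3, 0, 0, 0, 0, 0, 0, 2, 0, 0, 0, 0, 0, 0, 1.5, 0, 0, 0, 0, 0, 0, 0.6, 0, 0, 0, 0, 0, 0, 0, 0, 0, 0]
}}

```text
clock: 3.35
tool_pos: [0.5203, 0.0728, 0.0428]
orientation: [-179.9, -0.1, 174.1]
force: [0.4, 0.9, -1.2]
opening: 0.0003
gripper_force: 0.0
```

```bash
python3 - <<'E'
from h import *
tcp()
p,d=vision.snapshot("wrist"); cv2.imwrite("pics/w2.png",p[:,:,::-1]); tcp()
E
```

```text
t 3.35 panel mm [-2.1 38.  42.8] rpy [-1.7994e+02 -9.0000e-02  1.7414e+02] F [ 0.4  0.9 -1.2] open 0.0003
t 3.4 panel mm [-1.5 38.3 43.6] rpy [-1.7998e+02 -2.0000e-02  1.7415e+02] F [0.4 0.  0.5] open 0.0006
```

View pics/w2.png

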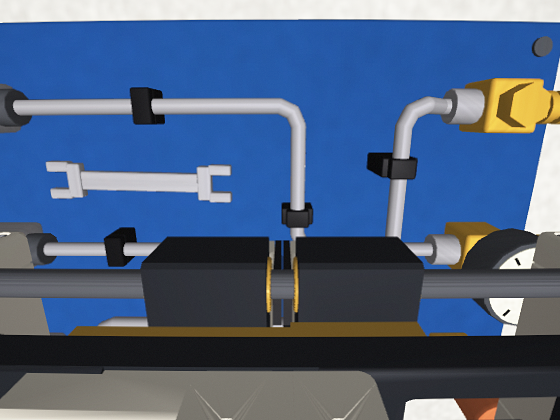

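Tool is above the first bend (tube column about 298, jaw centre about 285, so it needs about +6 mm y). Now I trace along -x.

Request:
{"fn": "move_arm", "kwargs": {
  "moves": [0, 0, 0.6, 0, 0, 0, 0, 0, 1.1, 0, 0, 0, 0, 0, 0, 1.2, 0, 0, 0, 0, 0, 0, 1.2, 0, 0, 0, 0, 0, 0, 1.2, 0, 0, 0, 0, 0, 0, 1.2, 0, 0, 0, 0, 0, 0, 1.2, 0, 0, 0, 0, 0, 0, 0.8, 0, 0, 0, 0, 0]
}}

```text
clock: 4.2
tool_pos: [0.4415, 0.0871, 0.0436]
orientation: [-180.0, -0.0, 174.2]
force: [0.3, -0.4, -1.1]
opening: 0.0004
gripper_force: 0.0
```

```bash
python3 - <<'E'
from h import *
vision.snapshot("top");tcp()
E
```

```text
t 4.25 panel mm [-82.6  43.9  43.6] rpy [-1.7999e+02 -4.0000e-02  1.7414e+02] F [-2.2  0.  -0.5] open 0.0003
```

Request:
{"fn": "move_arm", "kwargs": {
  "moves": [0, -0.1, -1.5, 0, 0, 0, 0, 0, -0.1, -1.6, 0, 0, 0, 0, 0, 0, -1.6, 0, 0, 0, 0, 0, 0, -1.6, 0, 0, 0, 0, 0, 0, -1.6, 0, 0, 0, 0, 0, 0, -1.6, 0, 0, 0, 0, 0, 0, -1.6, 0, 0, 0, 0, 0, 0, -1.1, 0, 0, 0, 0]
}}

```text
clock: 5.05
tool_pos: [0.4322, -0.0359, 0.0435]
orientation: [-180.0, -0.0, 174.1]
force: [-0.0, -0.3, -1.5]
opening: 0.0004
gripper_force: 0.0
```

```bash
python3 - <<'E'
from h import *
vision.snapshot("top");tcp()
E
```

```text
t 5.1 panel mm [-78.9 -79.9  43.4] rpy [-1.7998e+02 -5.0000e-02  1.7408e+02] F [ 0.3 -1.   0.4] open 0.0004
```

Trace finished at the valve. Now I lift, go round to the -x side of the near lever and descend beside it.

Request:
{"fn": "move_arm", "kwargs": {
  "moves": [0, 0, 0, -3, 0, 0, 0, 0, 0.4, -1.2, -2, 0, 0, 0, 0, 0.8, -3, 0, 0, 0, 0, 0, 0.8, -3, 0, 0, 0, 0, 0, 0.8, -3, 0, 0, 0, 0, 0, 0.3, -0.6, 2, 0, 0, 0, 0, 0, 0, 2, 0, 0, 0, 0, 0, 0, 1, 0, 0, 0]
}}

```text
clock: 5.9
tool_pos: [0.3898, -0.1394, 0.0424]
orientation: [-180.0, -0.1, 174.1]
force: [-0.1, -0.1, -0.6]
opening: 0.0003
gripper_force: 0.0
```

```bash
python3 - <<'E'
from h import *
p,d=vision.snapshot("wrist"); cv2.imwrite("pics/w3.png",p[:,:,::-1]); tcp()
E
```

```text
t 5.95 panel mm [-110.7 -186.4   41.5] rpy [-1.7998e+02 -1.6000e-01  1.7407e+02] F [-1.  -0.  -1.9] open 0.0004
```

View pics/w3.png

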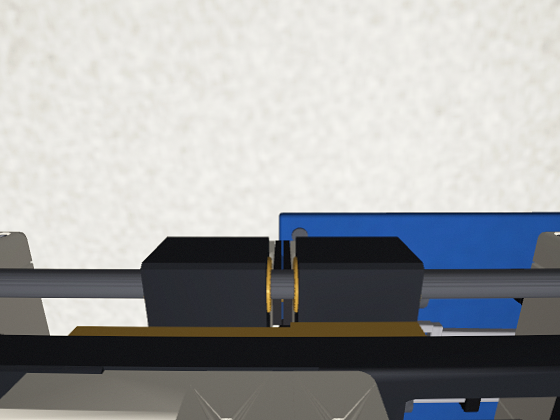

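The fingers are beside the lever, which is hidden by the gripper; the plate corner shows at (280,213). Now I push the lever round in an arc.

Request:
{"fn": "move_arm", "kwargs": {
  "moves": [0, -1.4, -0.5, -0.2, 0, 0, 0, 0, -0.53, 0, 0, 0, 0, 0, 0, -0.53, 0, 0, 0, 0, 0, 0, -0.52, 0.12, 0, 0, 0, 0, 0, -0.51, 0.12, 0, 0, 0, 0, 0, -0.47, 0.23, 0, 0, 0, 0, 0, -0.47, 0.25, 0, 0, 0, 0, 0, -0.4, 0.35, 0, 0, 0, 0]
}}

```text
clock: 6.75
tool_pos: [0.4395, -0.1378, 0.0455]
orientation: [-180.0, -0.0, 174.1]
force: [-3.3, -2.4, 1.0]
opening: 0.0001
gripper_force: 1.5
```

```bash
python3 - <<'E'
from h import *
p,d=vision.snapshot("top"); tcp()
cv2.imwrite("pics/t2.png",cv2.resize(p[230:330,290:390],None,fx=5,fy=5,interpolation=cv2.INTER_CUBIC)[:,:,::-1])
E
```

```text
t 6.8 panel mm [ -59.9 -179.3   45.7] rpy [-1.8000e+02  4.0000e-02  1.7417e+02] F [-1.4  0.5  0.3] open 0.0005
```

View pics/t2.png

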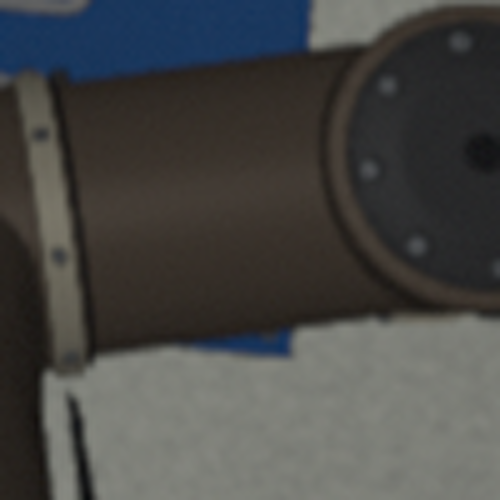

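The top view is blocked by the forearm, but the 3 N contact force shows the lever being pushed. I continue to the stop.

Request:
{"fn": "move_arm", "kwargs": {
  "moves": [0, -0.3, 0.35, 0, 0, 0, 0, 0, -0.22, 0.38, 0, 0, 0, 0, 0, -0.2, 0.4, 0, 0, 0, 0, 0, -0.15, 0.45, 0, 0, 0, 0, 0, -0.1, 0.4, 0, 0, 0, 0, 0, 0, 0.2, 0, 0, 0, 0, 0, 0, 0, 0, 0, 0, 0]
}}

```text
clock: 7.5
tool_pos: [0.451, -0.1167, 0.0456]
orientation: [180.0, 0.0, 174.2]
force: [0.8, 0.3, 0.0]
opening: 0.0008
gripper_force: 0.0
```

```bash
python3 - <<'E'
from h import *
vision.snapshot("top");tcp()
E
```

```text
t 7.55 panel mm [ -51.8 -157.8   45.5] rpy [ 1.7998e+02 -3.0000e-02  1.7415e+02] F [ 0.7  0.1 -0.9] open 0.0001
```

Request:
{"fn": "move_arm", "kwargs": {
  "moves": [0, -0.3, 0.1, 0, 0, 0, 0, 0, -0.2, 0.15, 0, 0, 0, 0, 0, 0, 0.15, 0, 0, 0, 0]
}}

```text
clock: 7.85
tool_pos: [0.4561, -0.1139, 0.0453]
orientation: [-180.0, -0.1, 174.1]
force: [-0.9, -1.0, -0.7]
opening: 0.0003
gripper_force: 1.1
```

```bash
python3 - <<'E'
from h import *
tcp()
E
```

```text
t 7.85 panel mm [ -46.8 -154.3   45.3] rpy [-1.7999e+02 -6.0000e-02  1.7412e+02] F [-0.9 -1.  -0.7] open 0.0003
```

Request:
{"fn": "move_arm", "kwargs": {
  "moves": [0, 0, 0.15, 0, 0, 0, 0, 0, 0, 0.15, 0, 0, 0, 0, 0, 0, 0.1, 0, 0, 0, 0]
}}

```text
clock: 8.15
tool_pos: [0.4568, -0.1108, 0.0456]
orientation: [-179.9, -0.0, 174.2]
force: [3.1, -18.5, -5.1]
opening: 0.0005
gripper_force: 9.0
```

Request:
{"fn": "move_arm", "kwargs": {
  "moves": [0, 0, 0.1, 0, 0, 0, 0, 0, 0, 0.1, 0, 0, 0, 0]
}}

```text
clock: 8.35
tool_pos: [0.4568, -0.1104, 0.0457]
orientation: [-179.8, -0.0, 174.2]
force: [5.1, -31.6, -6.6]
opening: 0.0002
gripper_force: 15.9
```

The force climbs with no further motion, so the lever is at its stop. I back off, rise and check.

Request:
{"fn": "move_arm", "kwargs": {
  "moves": [0, 0, -0.8, 0, 0, 0, 0, 0, 0, -0.8, 0, 0, 0, 0, 0, 0, -0.4, -2, 0, 0, 0, 0, 0, 0, -4, 0, 0, 0, 0, 0, 0, -4, 0, 0, 0, 0, 0, 0, -4, 0, 0, 0, 0, 0, -1, -4, 0, 0, 0, 0, 0, -3, -2, 0, 0, 0]
}}

```text
clock: 9.15
tool_pos: [0.4527, -0.1669, 0.2499]
orientation: [180.0, 0.4, 174.3]
force: [0.7, -0.3, -0.4]
opening: 0.0003
gripper_force: 0.0
```

Request:
{"fn": "move_arm", "kwargs": {
  "moves": [0, 0, -4, 0, 0, 0, 0, 0, 0, -4, 0, 0, 0, 0, 0, 0, -4, 0, 0, 0, 0, 0, 0, -4, 0, 0, 0, 0, 0, 0, -4, 0, 0, 0, 0, 0, 0, -4, 0, 0, 0, 0, 0, 0, -4, 0, 0, 0, 0, 0, 0, 0, 0, 0, 0, 0]
}}

```text
clock: 9.95
tool_pos: [0.4216, -0.4497, 0.2446]
orientation: [180.0, -0.0, 174.0]
force: [0.7, -0.2, -0.2]
opening: 0.0006
gripper_force: 0.0
```

```bash
python3 - <<'E'
from h import *
p,d=vision.snapshot("top"); tcp()
cv2.imwrite("pics/t3.png",cv2.resize(p[130:330,120:460],None,fx=2.3,fy=2.3,interpolation=cv2.INTER_CUBIC)[:,:,::-1])
E
```

```text
t 10.0 panel mm [ -46.6 -490.1  244.6] rpy [ 1.7996e+02 -3.0000e-02  1.7397e+02] F [ 0.2  0.2 -0.4] open 0.0005
```

View pics/t3.png

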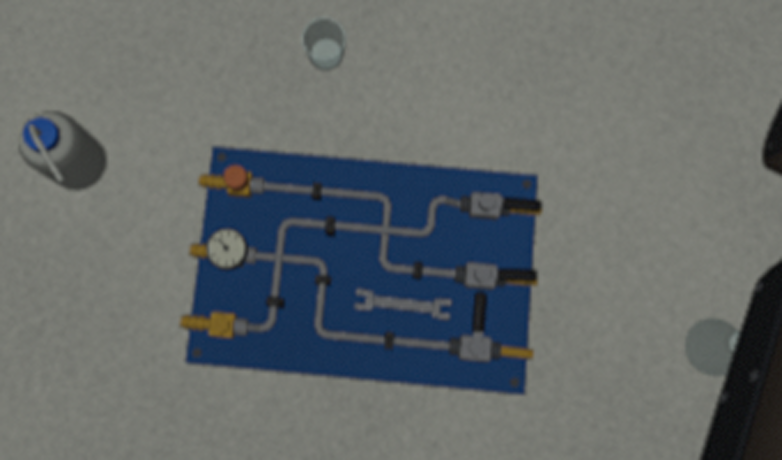

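The near lever now stands square across the tube (pivot about (476,347), tip about (481,293)). The mid and far levers are still in line, and the spanner, flask, beaker and bottle have not moved.

```bash
python3 -c "
from plant import ctrl; print(ctrl.close_job())"
```

```text
the job is handed in; nothing more can be done
None
```

The gauge was on the mid inlet, so I traced line B to the near valve and pushed its lever to the stop, square across the tube; the other two valves are still open, the loose things look unmoved, and the job is handed in, with no verdict returned.

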